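# Click the grinder's grind wheel back to its index

## Robot

A 7-joint arm with a two-finger parallel gripper is mounted at the origin on the work surface. World frame = base frame: x ahead of the robot, y to its left, z up, the work surface at z = 0. Lengths are in m, angles in rad, forces in N, time in s.
With the tool pointing down it reaches from about 0.4 to 0.85 m from the base axis. Payload 4.5 kg.
Tool frame: the origin (TCP) lies at the very end of the fingers, on their centre line; the grasp point (between the pads) lies 19 mm behind it (manip.grip_point_offset is the distance from the TCP to the grasp point, in m); z points along the fingers, x is the direction in which the jaws open and shut, and the axes are right-handed (so a half turn about z gives the same grasp; the last joint's range is limited). The gripper opens to 88 mm and grips with 3 to 60 N. Pads are 18 mm wide; open, the fingers measure 123 mm over their backs; the gripper's body (75 mm by 187 mm) begins 45 mm behind the grasp point.
Start: joints at [1.291, 0.689, -0.195, 1.565, 0.157, 0.902, -0.215], TCP at [0.193, -0.594, 0.216] pointing down, gripper open.
Joint ranges: [-3.01, 3.01], [-0.46, 2.08], [-1.47, 1.51], [0.13, 2.56], [-1, 4.14], [0.04, 2.09], [-2.66, 2.66]. Speed limits (rad/s): [2.57, 2.57, 3.14, 3.14, 3.14, 3.14, 3.14].

## Interface

Orientations are given as [roll, pitch, yaw] about the fixed x, y, z axes, in that order (R = Rz(yaw) Ry(pitch) Rx(roll)).
In Python, from bench import monitor, snapshot, camera_info, job_done, manip gives the robot as it stands.
- The arm moves only by the tool jog_arm, never from a script. Its argument "motion" is a list of rows, each an object of numbers: "x", "y", "z": the shift along the tool's x, y, z in mm; "ax", "ay", "az": the turn, a rotation vector about the tool's x, y, z in degrees; "claw": the closure, from 0 (fully open) to 1 (shut). A call has 1 to 20 rows; each row shifts and turns the pose as measured when the row begins, along the tool's axes as they then stand; what a row does not reach is not made up. A row lasts 1/12 s, in which the tool goes at most 41.7 mm and 7.16 degrees, less where a joint would pass 70% of its speed; a pose out of reach is approached as far as the arm can. A call with a gripper value outside its range is refused whole. The fingers move at their own pace and stop on an object; "newtons" is the grip in N (left out, the last holds). Time passes only in rows, so rows that do not move let the fingers close. It gives the time, the measured TCP pose, the force and the opening at its end, in the units of the state.
- monitor.read_state(): the state, without advancing time (a new reading comes with each control period).
- snapshot(name): name is "scene" or "top" or "wrist"; returns (picture, depth): 480x640x3 uint8, red, green, blue; 480x640 float32, m along the optical axis (not along the pixel's ray), 0 where there is no reading.
- camera_info(name): a dict with "mtx" (3x3 intrinsics, pixels), "dist_coeffs" ([k1, k2, p1, p2, k3] as OpenCV has them; the pictures are not rectified), "R" (3x3) and "t" (3): a world point X has camera coordinates R X + t. Camera axes: x right, y down, z forward; pixel columns grow to the right and rows downward; lengths in m; the calibration is good to about 2 mm. A picture is of the moment at which its call begins: read the wrist's pose just before it. camera_info takes no time and is no camera call; for the wrist camera it gives the pose at the moment of the call.
- job_done(): hands the job in, once; it reports no verdict.
The state is a dict: "time_s": time; "q": joint angles; "joint_velocities": joint speeds; "joint_torque": joint torques, N m; "tool_pos": TCP position; "tool_rot": TCP orientation; "wrist_force": force on the tool from outside, world axes, zero at the start; "ft_torque": the same for the moment, N m; "gripper_width": finger opening in m.
Only numpy, scipy, OpenCV 4.12 (cv2) and the standard library are available. Lean on these libraries where they do the work, as an engineer would, in place of code of your own. Each camera call takes 0.05 s, during which the arm holds its last target.

## Task

The coffee grinder has been cleaned and its grind must go back to the index. Reach to the flat toothed grind wheel on top of it and, with a fingertip against its finger lugs, gently flick it clockwise (seen from above) by just the clicks it lacks, until the lug with the raised rib points at the fixed pointer and rests in that click; do not let it run on past the pointer to the next click. Only push the wheel, do not pinch it; do not drag or lift the grinder, and leave the hopper, tamper, portafilter and milk pitcher standing where they are.

Things in the scene. Friction and masses are not known exactly. Their poses are not given: they have to be found in the camera images.
- grinder: compact espresso grinder without its hopper, loose on rubber feet, about 7 kg: base 260 x 170 mm, motor column at the back, fork and chute at the front; round head of 60 mm radius under the wheel, its flat top 200 mm above the table. Origin under the base's centre on the table; z up, x points from the front (fork) to the back. Slides or tips if pushed hard
- wheel_centre (a point): on the upright axis of the grind wheel, half-way up its lugs, 222 mm above the table; fixed to the grinder, with its axes: x points to the pointer. Wheel: flat black disc, 46 mm radius, from 214 to 230 mm above the table, with 8 equal finger lugs 45 degrees apart, each 12 mm wide with a round nose 62 mm from the axis (gaps of 27 mm between lugs at 50 mm radius)
- index_lug (a point): top of the lug that carries the raised steel rib (28 mm long radially, 8 mm wide, 9 mm high: its top is 239 mm above the table), 56 mm from the wheel's axis, 230 mm above the table; turns with the wheel
- pointer (a point): nose of the fixed steel pointer at the back of the wheel, 65 mm from the axis, 227 mm above the table; its post (18 mm wide) reaches from 65 to 90 mm from the axis and up to 236 mm
- grind_wheel (a joint): turn of the wheel in rad: 0 when the ribbed lug stands at the pointer, negative before it, growing clockwise seen from above. 16 clicks a turn, one every 0.393 rad; a spring plunger draws it into the nearest click (0.02 rad of play), about 3 N at a lug moves it on, past half-way it snaps to the next click by itself. Starts 2 to 5 clicks before the pointer; range -2.9 to 0.98
- hopper: the grinder's clear bean hopper, standing upside down on its black lid: 128 mm diameter, 150 mm high, origin under its centre; leave alone
- tamper: steel coffee tamper standing on its foot, 58 mm diameter, 92 mm high, origin under its centre; leave alone
- portafilter: steel filter holder, 74 mm diameter and 50 mm high, with a black handle along -x reaching 165 mm from its centre; origin under the basket; leave alone
- pitcher: open steel milk pitcher, 84 mm diameter, 100 mm high, handle at +y, origin under its centre; leave alone
- throat_top (a point): centre of the open mouth of the hopper throat, an aluminium tube of 60 mm outside diameter standing on the middle of the wheel; 248 mm above the table, the highest part of the grinder

How it is judged:
At the end, for the whole second after the job is handed in: The grind wheel rests in the click in which the ribbed lug stands at the pointer (joint within 0.1 rad of 0, at rest); the grinder stands within 12 mm of where it was, upright, and hopper, tamper, portafilter and pitcher within 20 mm of where they were (value of joint grind_wheel between -0.1 and 0.1 rad and velocity of joint grind_wheel between -0.05 and 0.05 rad/s and distance of grinder from where it was at the start of the episode below 0.012 m and angle between grinder's own z axis and vertical below 0.05 rad and distance of each of hopper, tamper, portafilter, pitcher from where it was at the start of the episode below 0.02 m); the robot touches nothing.
It fails at once if the wheel is run past the index by most of a click (more than 0.28 rad beyond the pointer): the burrs would touch (value of joint grind_wheel above 0.28 rad).
It fails at once if the wheel or grinder is pinched or pushed hard (more than 35 N from the fingers) (contact force between the fingers and grinder above 35 N).
It fails at once if the grinder is dragged or lifted (12 mm) or tipped (distance of grinder from where it was at the start of the episode above 0.012 m or angle between grinder's own z axis and vertical above 0.1 rad).
It fails at once if hopper, tamper, portafilter or pitcher is shifted, lifted or knocked over (20 mm) (distance of any of hopper, tamper, portafilter, pitcher from where it was at the start of the episode above 0.02 m).
It also fails if it takes over 48 s, if anything falls off the work surface, if the arm or the gripper's body presses on something with over 40 N, if the wrist force passes 120 N, or if a joint passes its speed limit or range.

## Working session

There is one attempt and no reset: what is moved stays moved. The work goes in short steps, Python scripts to look and compute and a tool call to move; the robot and the scene stay as the last step left them, time stands still between calls to the robot, and variables do not carry over. Pictures are saved under pics/ and viewed, and the job is handed in when it is done.

Besides the shell and the picture viewer there is one more tool, called after "Call:" by a JSON object that holds its "fn" and its "kwargs", one argument or row to a line. jog_arm: Moves the arm, as the interface text tells. Its arguments: {"type":"object","properties":{"motion":{"type":"array"},"newtons":{"type":"number"}},"required":["motion"]}

```bash
mkdir -p pics; python3 - <<'E'
from bench import monitor, snapshot, camera_info, manip
import cv2, numpy as np
s=monitor.read_state(); print({k:np.round(v,3).tolist() for k,v in s.items()})
for n in ("scene","top"):
    p,d=snapshot(n); cv2.imwrite(f"pics/{n}0.png",p[:,:,::-1]); np.save(f"{n}0.npy",d)
    c=camera_info(n); print(n,{k:np.round(v,3).tolist() for k,v in c.items()})
E
```

```text
{'time_s': 0.0, 'q': [1.291, 0.69, -0.195, 1.566, 0.157, 0.902, -0.215], 'joint_velocities': [-0.0, 0.001, -0.001, 0.0, 0.001, -0.0, -0.001], 'joint_torque': [-0.0, -52.757, -1.266, -15.343, -0.053, 0.007, 0.0], 'tool_pos': [0.193, -0.594, 0.215], 'tool_rot': [3.141, 0.002, -1.257], 'wrist_force': [0.04, 0.439, -0.384], 'ft_torque': [0.005, -0.013, 0.02], 'gripper_width': 0.088}
scene {'mtx': [[534.901, 0.0, 320.553], [0.0, 534.901, 244.513], [0.0, 0.0, 1.0]], 'dist_coeffs': [0.035, 0.0, 0.0, 0.0, 0.0], 'R': [[-0.077, 0.997, -0.0], [0.815, 0.063, -0.576], [-0.575, -0.045, -0.817]], 't': [0.009, -0.328, 1.632]}
top {'mtx': [[441.013, 0.0, 315.813], [0.0, 441.013, 243.864], [0.0, 0.0, 1.0]], 'dist_coeffs': [-0.038, 0.0, 0.0, 0.0, 0.0], 'R': [[-0.018, -1.0, 0.015], [-0.992, 0.016, -0.122], [0.121, -0.017, -0.992]], 't': [0.052, 0.529, 1.005]}
```

View pics/scene0.png

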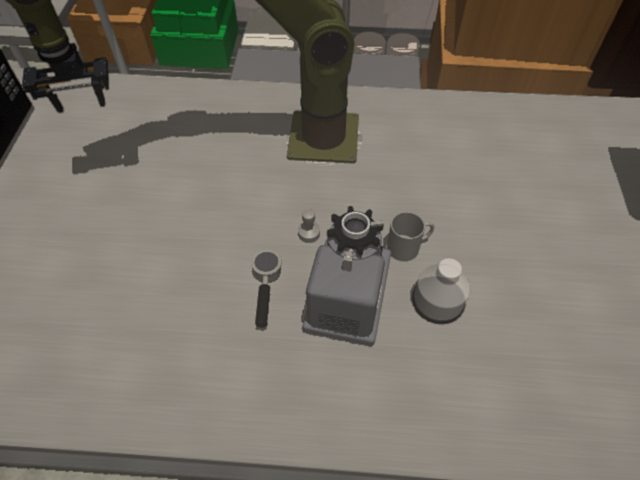

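View pics/top0.png

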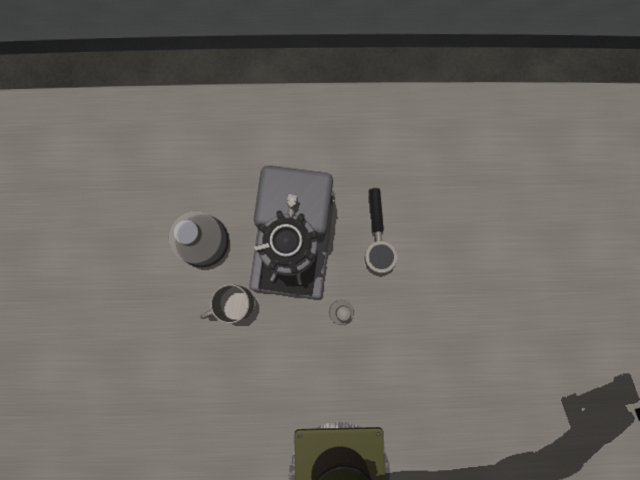

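```bash
python3 - <<'E'
import cv2
p=cv2.imread("pics/top0.png"); cv2.imwrite("pics/top0c.png",cv2.resize(p[180:310,225:355],None,fx=4.6,fy=4.6,interpolation=cv2.INTER_CUBIC))
p=cv2.imread("pics/scene0.png"); cv2.imwrite("pics/scene0c.png",cv2.resize(p[195:295,295:445],None,fx=5,fy=5,interpolation=cv2.INTER_CUBIC))
E
```

```text
(no output)
```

View pics/top0c.png

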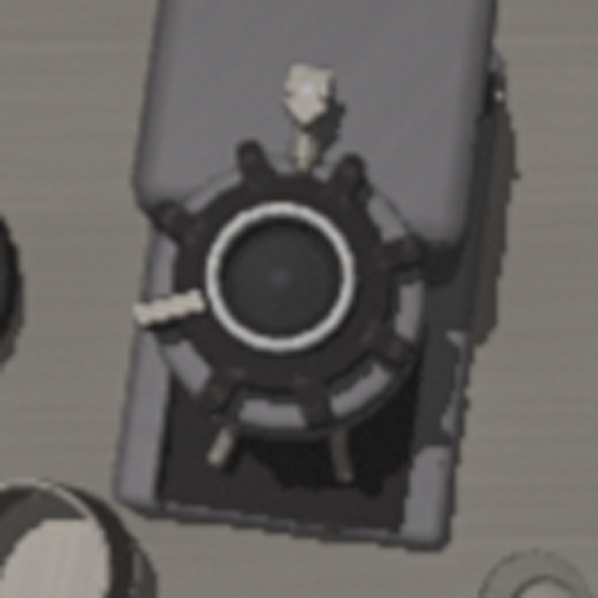

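View pics/scene0c.png

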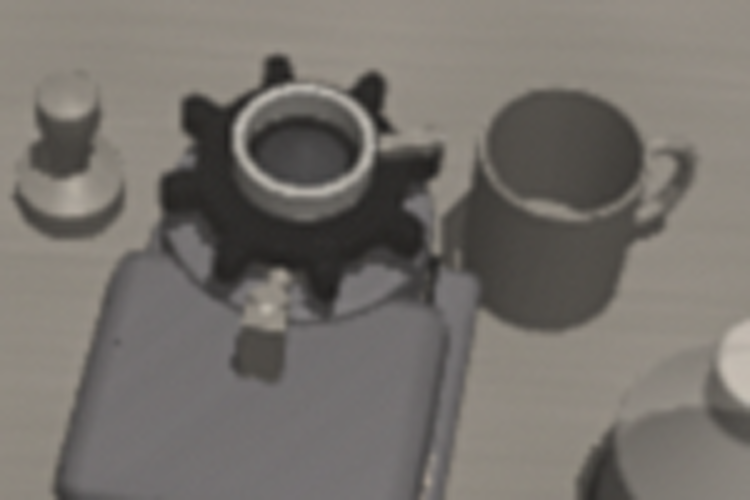

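```bash
cat > h.py <<'E'
import numpy as np, cv2
from bench import camera_info
def ray(name,uv,z,c=None):
    c=c or camera_info(name)
    K,D,R,t=[np.array(c[k],float) for k in("mtx","dist_coeffs","R","t")]
    n=cv2.undistortPoints(np.array([[uv]],float),K,D)[0,0]
    d=R.T@np.array([n[0],n[1],1]); o=-R.T@t
    return o+d*(z-o[2])/d[2]
def crop(u,v,f,x0,y0): return ((u+.5)/f+x0-.5,(v+.5)/f+y0-.5)
def depthworld(name,d):
    c=camera_info(name);K,D,R,t=[np.array(c[k],float) for k in("mtx","dist_coeffs","R","t")]
    vv,uu=np.mgrid[:480,:640]; n=cv2.undistortPoints(np.stack([uu,vv],-1).reshape(-1,1,2).astype(float),K,D).reshape(480,640,2)
    P=np.dstack([n,np.ones((480,640))])*d[...,None]
    return (P-t)@R
E
python3 - <<'E'
from h import *
T=lambda u,v,z: ray("top",crop(u,v,4.6,225,180),z)
S=lambda u,v,z: ray("scene",crop(u,v,5,295,195),z)
c=T(281,277,.248); print("c",c, "scene", S(305,137,.248))
a=T(137,318,.239);b=T(203,299,.239);p=T(303,160,.232)
print(a,b,p)
sp=S(278,278,.232); sr=S(435,137,.239); print("scene ptr,rib",sp,sr)
ang=lambda q,c:np.degrees(np.arctan2(*(q-c)[[1,0]]))
print("top: ptr",ang(p,c),"rib",ang(a,c),ang(b,c),np.linalg.norm((a-c)[:2]),np.linalg.norm((b-c)[:2]),np.linalg.norm((p-c)[:2]))
cs=S(305,137,.248);print("scene",ang(sp,cs),ang(sr,cs))
W=depthworld("top",np.load("top0.npy"))
for v in range(165,300,9): print(v,np.round(W[v,240:345:7,2]*1000).astype(int))
# heights of others
for n,(u,v) in dict(hop=(187,232),pit=(232,305),tamp=(343,313),pf=(380,257),post=(292,200)).items(): print(n,np.round(W[v,u],3))
E
```

```text
c [0.51218129 0.10188759 0.248     ] scene [0.51142028 0.10483037 0.248     ]
[0.49750374 0.16112009 0.239     ] [0.5048522  0.13422289 0.239     ] [0.56311279 0.09311122 0.232     ]
scene ptr,rib [0.57354072 0.09696133 0.232     ] [0.50020306 0.16030929 0.239     ]
top: ptr -9.77702699728655 rib 103.91730513649655 102.77083484253893 0.06102392948234169 0.03315550010267614 0.051682122095101
scene -7.219425401362965 101.43046978296861
165 [ -1  -2   0   0 192   3   1  -1   1   0   1   0   1  -2   1]
174 [ -1  -1  -1 192 195 194 197 192 196 200 194 195 194   2   1]
183 [ -2   0  -1 195 196 198 195 194 197 193 195 195 194 188  -2]
192 [ -2   0   0 196 196 197 192 194 194 196 196 195 193 180   5]
201 [   2    0   -1  197  195  195  196  236  224  195  197  197  193  130
 1061]
210 [  3   1  -1 196 197 195 197 213 196 195 194 193 197  35   0]
219 [   3   -1  188  193  196  200  228  232  230  219  194  194  193 1061
    0]
228 [ -1  -1  -1 229 233 246 229 231 247 228 201 194 191  -1   1]
237 [ -1  -3   0 198 230 232 240 238 230 229 229 138  69   1   1]
246 [  1  -1 240 241 238 232 237 233 227 230 201  41  38  -2  -1]
255 [  2   2  36 199 233 231 244 240 230 229 228  37  38  -1   1]
264 [  0  -2  39  51 231 231 231 230 201 202 154  36  34  -2   3]
273 [  2  -3  35  42  41  71 179 193 154  44  45  38  -1  -3   0]
282 [ 0  5 38 43 41 43 39 38 42 41 44 37 -2 -2  2]
291 [ 7 53 -2  1 35 40 52 50 44 42 43 39  3  2  0]
hop [0.545 0.313 0.15 ]
pit [0.391 0.244 0.002]
tamp [ 0.37  -0.013  0.094]
pf [ 0.495 -0.105  0.05 ]
post [0.59  0.09  0.236]
```

```bash
python3 - <<'E'
from bench import manip, monitor, snapshot, camera_info
import cv2
print([ (a,getattr(manip,a)) for a in dir(manip) if not a.startswith('__')])
p,d=snapshot("wrist"); cv2.imwrite("pics/w0.png",p[:,:,::-1]); print(camera_info("wrist"))
E
```

```text
[('PlanningError', <class 'bench.PlanningError'>), ('grip_point_offset', 0.0187)]
{'mtx': array([[359.88835281,   0.        , 317.37103087],
       [  0.        , 359.88835281, 234.37947502],
       [  0.        ,   0.        ,   1.        ]]), 'dist_coeffs': array([-0.06213363,  0.        ,  0.        ,  0.        ,  0.        ]), 'R': array([[ 0.30892659, -0.95108512, -0.00120614],
       [-0.9083459 , -0.29541968,  0.29603198],
       [-0.28190793, -0.09035656, -0.95517727]]), 't': array([-0.62382023, -0.0408429 ,  0.39122351])}
```

View pics/w0.png

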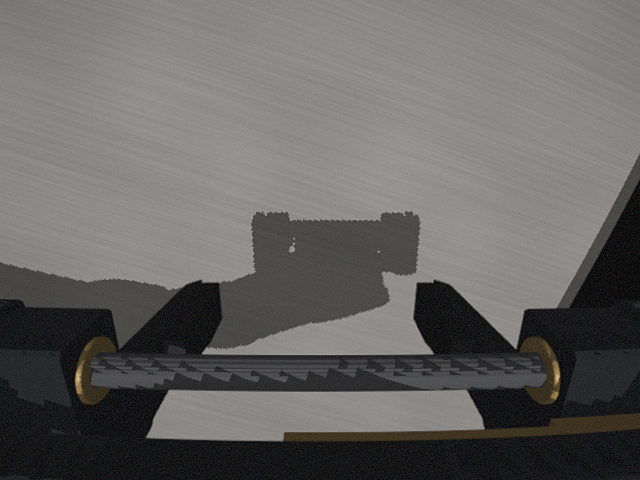

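Call:
{"fn": "jog_arm", "kwargs": {
  "motion": [
    {"z":-30,"claw":1},
    {"z":-40,"claw":1},
    {"z":-40,"claw":1},
    {"z":0,"claw":1}
  ],
  "newtons": 10
}}

```text
schema error: expected keys x, y, z, ax, ay, az, claw
```

```bash
cat > gen.py <<'E'
import numpy as np, json
from bench import monitor
def gen(target,yaw,n,extra=None):
    s=monitor.read_state(); p=np.array(s["tool_pos"]); y=np.degrees(s["tool_rot"][2])
    dy=yaw-y; d=(np.array(target)-p)*1000/n
    rows=[]
    for i in range(n):
        a=np.radians(y+dy*i/n); c,si=np.cos(a),np.sin(a)
        rows.append(dict(x=round(float(d[0]*c+d[1]*si),1),y=round(float(d[0]*si-d[1]*c),1),z=round(float(-d[2]),1),az=round(float(-dy/n),2)))
    print(json.dumps(rows))
E
python3 - <<'E'
from gen import *
s=monitor.read_state(); print(s["time_s"],np.round(s["tool_pos"],4),s["tool_rot"],s["gripper_width"])
gen([0.50,0.02,0.33],125.5,29)
E
```

```text
0.15 [ 0.1927 -0.594   0.2154] [ 3.14147506e+00  1.36643625e-03 -1.25693560e+00] 0.08791971594434246
[{"x": -16.9, "y": -16.6, "z": -4.0, "az": -6.81}, {"x": -14.8, "y": -18.5, "z": -4.0, "az": -6.81}, {"x": -12.5, "y": -20.1, "z": -4.0, "az": -6.81}, {"x": -10.0, "y": -21.5, "z": -4.0, "az": -6.81}, {"x": -7.4, "y": -22.5, "z": -4.0, "az": -6.81}, {"x": -4.7, "y": -23.2, "z": -4.0, "az": -6.81}, {"x": -1.9, "y": -23.6, "z": -4.0, "az": -6.81}, {"x": 0.9, "y": -23.7, "z": -4.0, "az": -6.81}, {"x": 3.7, "y": -23.4, "z": -4.0, "az": -6.81}, {"x": 6.5, "y": -22.8, "z": -4.0, "az": -6.81}, {"x": 9.1, "y": -21.8, "z": -4.0, "az": -6.81}, {"x": 11.7, "y": -20.6, "z": -4.0, "az": -6.81}, {"x": 14.0, "y": -19.1, "z": -4.0, "az": -6.81}, {"x": 16.2, "y": -17.3, "z": -4.0, "az": -6.81}, {"x": 18.1, "y": -15.2, "z": -4.0, "az": -6.81}, {"x": 19.8, "y": -13.0, "z": -4.0, "az": -6.81}, {"x": 21.2, "y": -10.5, "z": -4.0, "az": -6.81}, {"x": 22.3, "y": -8.0, "z": -4.0, "az": -6.81}, {"x": 23.1, "y": -5.3, "z": -4.0, "az": -6.81}, {"x": 23.5, "y": -2.5, "z": -4.0, "az": -6.81}, {"x": 23.7, "y": 0.3, "z": -4.0, "az": -6.81}, {"x": 23.5, "y": 3.1, "z": -4.0, "az": -6.81}, {"x": 22.9, "y": 5.9, "z": -4.0, "az": -6.81}, {"x": 22.1, "y": 8.6, "z": -4.0, "az": -6.81}, {"x": 20.9, "y": 11.1, "z": -4.0, "az": -6.81}, {"x": 19.4, "y": 13.5, "z": -4.0, "az": -6.81}, {"x": 17.7, "y": 15.7, "z": -4.0, "az": -6.81}, {"x": 15.7, "y": 17.7, "z": -4.0, "az": -6.81}, {"x": 13.5, "y": 19.5, "z": -4.0, "az": -6.81}]
```

Call:
{"fn": "jog_arm", "kwargs": {
  "motion": [
    {"x":0,"y":0,"z":-30,"ax":0,"ay":0,"az":0,"claw":1},
    {"x":0,"y":0,"z":-40,"ax":0,"ay":0,"az":0,"claw":1},
    {"x":0,"y":0,"z":-40,"ax":0,"ay":0,"az":-7,"claw":1},
    {"x":0,"y":0,"z":-20,"ax":0,"ay":0,"az":-7,"claw":1},
    {"x":0,"y":0,"z":0,"ax":0,"ay":0,"az":-7,"claw":1},
    {"x":0,"y":0,"z":0,"ax":0,"ay":0,"az":-7,"claw":1}
  ],
  "newtons": 10
}}

```text
time_s: 0.65
tool_pos: [0.1921, -0.5919, 0.3479]
tool_rot: [-3.138, 0.011, -0.755]
wrist_force: [-0.1, 0.3, -0.3]
gripper_width: 0.0504
```

```bash
sed -i 's/az=round(float(-dy\/n),2))/ax=0,ay=0,az=round(float(-dy\/n),1),claw=1)/' gen.py; python3 - <<'E'
from gen import *
s=monitor.read_state(); print(s["time_s"],np.round(s["tool_pos"],4),s["tool_rot"],s["gripper_width"],s["q"])
y=s["tool_rot"][2]*57.2958
gen([0.50,-0.02,0.33],y,18)
E
```

```text
0.65 [ 0.1921 -0.5919  0.3479] [-3.13771484  0.01060951 -0.75479452] 0.05044921549190498 [ 1.36740323  0.5834064  -0.34484897  1.36280054  0.19779784  1.24051755
  0.25428314]
[{"x": -9.3, "y": -34.9, "z": 1.0, "ax": 0, "ay": 0, "az": 0.0, "claw": 1}, {"x": -9.3, "y": -34.9, "z": 1.0, "ax": 0, "ay": 0, "az": 0.0, "claw": 1}, {"x": -9.3, "y": -34.9, "z": 1.0, "ax": 0, "ay": 0, "az": 0.0, "claw": 1}, {"x": -9.3, "y": -34.9, "z": 1.0, "ax": 0, "ay": 0, "az": 0.0, "claw": 1}, {"x": -9.3, "y": -34.9, "z": 1.0, "ax": 0, "ay": 0, "az": 0.0, "claw": 1}, {"x": -9.3, "y": -34.9, "z": 1.0, "ax": 0, "ay": 0, "az": 0.0, "claw": 1}, {"x": -9.3, "y": -34.9, "z": 1.0, "ax": 0, "ay": 0, "az": 0.0, "claw": 1}, {"x": -9.3, "y": -34.9, "z": 1.0, "ax": 0, "ay": 0, "az": 0.0, "claw": 1}, {"x": -9.3, "y": -34.9, "z": 1.0, "ax": 0, "ay": 0, "az": 0.0, "claw": 1}, {"x": -9.3, "y": -34.9, "z": 1.0, "ax": 0, "ay": 0, "az": 0.0, "claw": 1}, {"x": -9.3, "y": -34.9, "z": 1.0, "ax": 0, "ay": 0, "az": 0.0, "claw": 1}, {"x": -9.3, "y": -34.9, "z": 1.0, "ax": 0, "ay": 0, "az": 0.0, "claw": 1}, {"x": -9.3, "y": -34.9, "z": 1.0, "ax": 0, "ay": 0, "az": 0.0, "claw": 1}, {"x": -9.3, "y": -34.9, "z": 1.0, "ax": 0, "ay": 0, "az": 0.0, "claw": 1}, {"x": -9.3, "y": -34.9, "z": 1.0, "ax": 0, "ay": 0, "az": 0.0, "claw": 1}, {"x": -9.3, "y": -34.9, "z": 1.0, "ax": 0, "ay": 0, "az": 0.0, "claw": 1}, {"x": -9.3, "y": -34.9, "z": 1.0, "ax": 0, "ay": 0, "az": 0.0, "claw": 1}, {"x": -9.3, "y": -34.9, "z": 1.0, "ax": 0, "ay": 0, "az": 0.0, "claw": 1}]
```

Call:
{"fn": "jog_arm", "kwargs": {
  "motion": [
    {"x":-9,"y":-35,"z":0,"ax":0,"ay":0,"az":0,"claw":1},
    {"x":-9,"y":-35,"z":0,"ax":0,"ay":0,"az":0,"claw":1},
    {"x":-9,"y":-35,"z":0,"ax":0,"ay":0,"az":0,"claw":1},
    {"x":-9,"y":-35,"z":0,"ax":0,"ay":0,"az":0,"claw":1},
    {"x":-9,"y":-35,"z":0,"ax":0,"ay":0,"az":0,"claw":1},
    {"x":-9,"y":-35,"z":0,"ax":0,"ay":0,"az":0,"claw":1},
    {"x":-9,"y":-35,"z":0,"ax":0,"ay":0,"az":0,"claw":1},
    {"x":-9,"y":-35,"z":0,"ax":0,"ay":0,"az":0,"claw":1},
    {"x":-9,"y":-35,"z":0,"ax":0,"ay":0,"az":0,"claw":1}
  ]
}}

```text
time_s: 1.4
tool_pos: [0.3465, -0.3035, 0.3461]
tool_rot: [3.139, 0.011, -0.769]
wrist_force: [0.5, -0.3, -0.7]
gripper_width: 0.0002
```

```bash
python3 - <<'E'
from gen import *
s=monitor.read_state(); print(s["time_s"],np.round(s["tool_pos"],4),s["tool_rot"],s["gripper_width"],s["q"])
y=s["tool_rot"][2]*57.2958
gen([0.50,-0.02,0.33],y,1)
E
```

```text
1.4 [ 0.3465 -0.3035  0.3461] [ 3.13941955  0.01128268 -0.76877832] 0.00023596990009715102 [ 0.92237956  0.33433319 -0.42533608  1.82130847  0.1576898   1.0309251
 -0.33383295]
[{"x": -86.7, "y": -310.5, "z": 16.1, "ax": 0, "ay": 0, "az": 0.0, "claw": 1}]
```

Call:
{"fn": "jog_arm", "kwargs": {
  "motion": [
    {"x":-9,"y":-35,"z":2,"ax":0,"ay":0,"az":-7,"claw":1},
    {"x":-5,"y":-36,"z":2,"ax":0,"ay":0,"az":-7,"claw":1},
    {"x":-1,"y":-36,"z":2,"ax":0,"ay":0,"az":-7,"claw":1},
    {"x":4,"y":-36,"z":2,"ax":0,"ay":0,"az":-7,"claw":1},
    {"x":8,"y":-35,"z":2,"ax":0,"ay":0,"az":-7,"claw":1},
    {"x":12,"y":-34,"z":2,"ax":0,"ay":0,"az":-7,"claw":1},
    {"x":16,"y":-32,"z":2,"ax":0,"ay":0,"az":-7,"claw":1},
    {"x":19,"y":-30,"z":2,"ax":0,"ay":0,"az":-7,"claw":1},
    {"x":0,"y":0,"z":0,"ax":0,"ay":0,"az":-7,"claw":1},
    {"x":0,"y":0,"z":0,"ax":0,"ay":0,"az":-7,"claw":1},
    {"x":0,"y":0,"z":0,"ax":0,"ay":0,"az":-7,"claw":1},
    {"x":0,"y":0,"z":0,"ax":0,"ay":0,"az":-7,"claw":1},
    {"x":0,"y":0,"z":0,"ax":0,"ay":0,"az":-7,"claw":1},
    {"x":0,"y":0,"z":0,"ax":0,"ay":0,"az":-7,"claw":1},
    {"x":0,"y":0,"z":0,"ax":0,"ay":0,"az":-7,"claw":1},
    {"x":0,"y":0,"z":0,"ax":0,"ay":0,"az":-7,"claw":1}
  ]
}}

```text
time_s: 2.73
tool_pos: [0.4868, -0.0235, 0.3287]
tool_rot: [-3.129, -0.005, 1.232]
wrist_force: [-0.9, -0.3, 0.6]
gripper_width: 0.0004
```

```bash
python3 - <<'E'
from gen import *
from bench import *
import cv2
s=monitor.read_state(); print(s["time_s"],np.round(s["tool_pos"],4),s["tool_rot"],s["gripper_width"],s["q"])
p,d=snapshot("wrist"); cv2.imwrite("pics/w1.png",p[:,:,::-1])
y=s["tool_rot"][2]*57.2958
gen([0.55,-0.02,0.33],125.5,1)
E
```

```text
2.7333 [ 0.4868 -0.0235  0.3287] [-3.12903966 -0.00454271  1.2319464 ] 0.0003839685168784668 [ 0.59484769  0.51635869 -1.00982125  1.77005207  0.4672805   1.13090555
  0.66698441]
[{"x": 24.2, "y": 58.6, "z": -1.5, "ax": 0, "ay": 0, "az": -54.6, "claw": 1}]
```

View pics/w1.png

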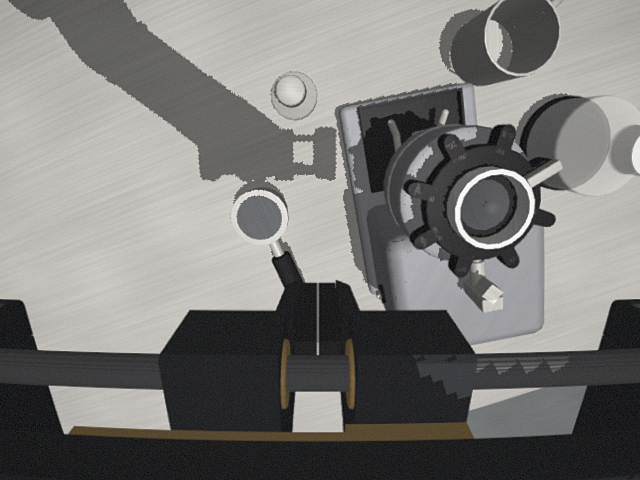

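```bash
python3 - <<'E'
import cv2
p=cv2.imread("pics/w1.png"); cv2.imwrite("pics/w1c.png",cv2.resize(p[110:320,390:590],None,fx=2.85,fy=2.85,interpolation=cv2.INTER_CUBIC))
E
```

```text
(no output)
```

View pics/w1c.png

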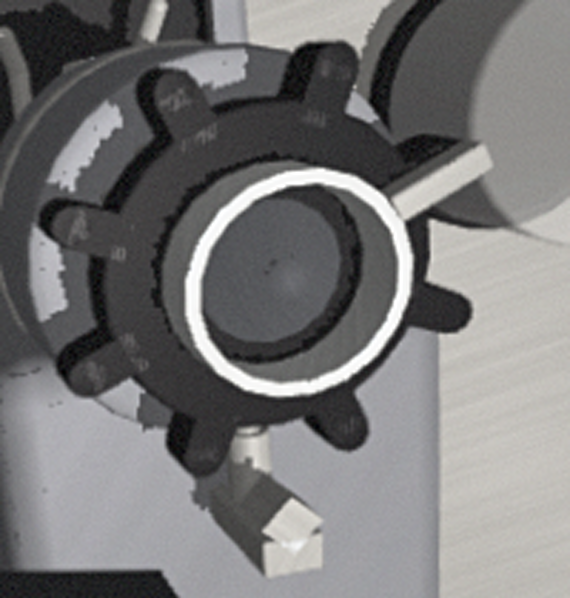

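```bash
python3 - <<'E'
from h import *
T=lambda u,v,z: ray("wrist",crop(u,v,2.85,390,110),z)[:2]
c=T(299,282,.248); print("c",c)
def s(n,u,v,z):
    q=T(u,v,z)-c; print(n,np.round(q+c,4),"r",round(np.hypot(*q)*1e3,1),"ang",round(float(np.degrees(np.arctan2(q[1],q[0]))),1))
s("rib out",488,160,.239); s("rib mid",445,187,.239); s("post",295,513,.236); s("nose",249,432,.230)
for n,(u,v) in enumerate([(338,52),(166,78),(50,218),(70,383),(201,468),(352,442),(462,318)]): s("lug%d"%n,u,v,.230)
E
```

```text
c [0.51074594 0.10508164]
rib out [0.4987 0.1636] r 59.8 ang 101.7
rib mid [0.5019 0.1512] r 47.0 ang 100.8
post [0.5818 0.0961] r 71.6 ang -7.2
nose [0.5559 0.0903] r 47.5 ang -18.1
lug0 [0.461  0.1348] r 58.0 ang 149.1
lug1 [0.4532 0.0902] r 59.5 ang -165.5
lug2 [0.4784 0.0521] r 62.1 ang -121.4
lug3 [0.5247 0.0453] r 61.4 ang -76.9
lug4 [0.5621 0.0748] r 59.7 ang -30.6
lug5 [0.5692 0.1185] r 59.9 ang 12.9
lug6 [0.543  0.1554] r 59.8 ang 57.3
```

```bash
python3 - <<'E'
import cv2, numpy as np
p=cv2.imread("pics/w1.png"); q=cv2.convertScaleAbs(p[265:425,240:400],alpha=3,beta=20); cv2.imwrite("pics/w1f.png",cv2.resize(q,None,fx=3.7,fy=3.7,interpolation=cv2.INTER_CUBIC))
from h import *
from bench import monitor
s=monitor.read_state(); P=np.array(s["tool_pos"]); c=camera_info("wrist")
print(c["R"],c["t"])
K=np.array(c["mtx"])
for off in [(0,0),(.0175,0),(-.0175,0),(0,.009),(0,-.009),(.0175,-.009),(.0175,.009)]:
  for dz in (0,.02):
    from scipy.spatial.transform import Rotation as Ro
    R=Ro.from_euler("xyz",s["tool_rot"]).as_matrix()
    X=P+R@np.array([off[0],off[1],-dz])
    y,_=cv2.projectPoints(X[None],cv2.Rodrigues(np.array(c["R"]))[0],np.array(c["t"]),K,np.array(c["dist_coeffs"])); print(off,dz,y.ravel().round(1))
E
```

```text
[[ 0.32739705  0.94487504  0.00472638]
 [ 0.90550952 -0.31517811  0.28410434]
 [ 0.26993275 -0.08873514 -0.95878172]] [-0.13909247 -0.51851235  0.36621606]
(0, 0) 0 [316.2 279.2]
(0, 0) 0.02 [316.1 297.1]
(0.0175, 0) 0 [350.3 279.1]
(0.0175, 0) 0.02 [354.  297.1]
(-0.0175, 0) 0 [282.2 279.1]
(-0.0175, 0) 0.02 [278.2 297.1]
(0, 0.009) 0 [316.3 294.9]
(0, 0.009) 0.02 [316.1 314.4]
(0, -0.009) 0 [316.2 262.9]
(0, -0.009) 0.02 [316.1 279.3]
(0.0175, -0.009) 0 [350.8 262.8]
(0.0175, -0.009) 0.02 [354.7 279.2]
(0.0175, 0.009) 0 [349.8 294.9]
(0.0175, 0.009) 0.02 [353.4 314.3]
```

View pics/w1f.png

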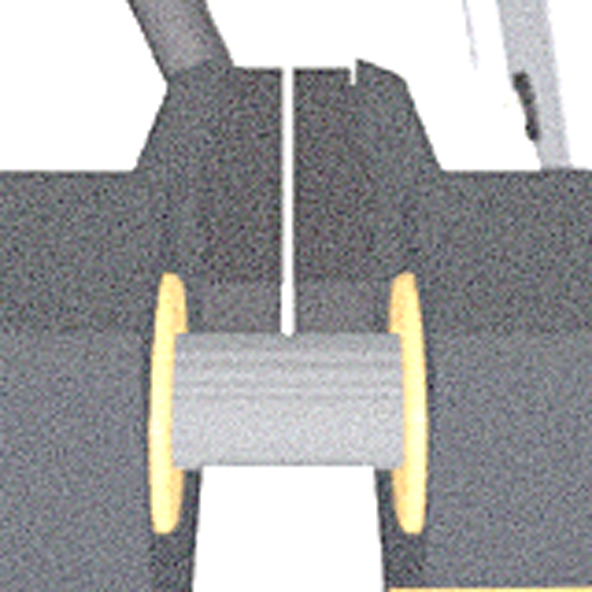

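```bash
python3 - <<'E'
from h import *
from bench import *
from scipy.spatial.transform import Rotation as Ro
s=monitor.read_state(); p,d=snapshot("wrist"); np.save("w1d.npy",d)
W=depthworld("wrist",d); R=Ro.from_euler("xyz",s["tool_rot"]).as_matrix()
L=(W-np.array(s["tool_pos"]))@R*1000
for v in (284,287,291,296,302,308,314,330,345):
    print(v,[tuple(L[v,u].round().astype(int)) if d[v,u]>0 else None for u in (292,300,308,325,335,345,351)], d[v,325])
E
```

```text
284 [(np.int64(-10), np.int64(-11), np.int64(-28)), (np.int64(-24), np.int64(135), np.int64(283)), (np.int64(-3), np.int64(-9), np.int64(-25)), (np.int64(4), np.int64(-9), np.int64(-24)), (np.int64(26), np.int64(155), np.int64(325)), (np.int64(13), np.int64(-10), np.int64(-28)), (np.int64(50), np.int64(156), np.int64(326))] 0.15894146
287 [(np.int64(-10), np.int64(-11), np.int64(-31)), (np.int64(-7), np.int64(-9), np.int64(-28)), (np.int64(-3), np.int64(-9), np.int64(-28)), (np.int64(4), np.int64(-9), np.int64(-27)), (np.int64(8), np.int64(-9), np.int64(-29)), (np.int64(12), np.int64(-10), np.int64(-31)), (np.int64(50), np.int64(161), np.int64(325))] 0.15596473
291 [(np.int64(-10), np.int64(-11), np.int64(-35)), (np.int64(-6), np.int64(-9), np.int64(-33)), (np.int64(-3), np.int64(-9), np.int64(-32)), (np.int64(4), np.int64(-9), np.int64(-32)), (np.int64(8), np.int64(-9), np.int64(-32)), (np.int64(12), np.int64(-10), np.int64(-35)), (np.int64(15), np.int64(-10), np.int64(-35))] 0.15147787
296 [(np.int64(-9), np.int64(-11), np.int64(-40)), (np.int64(-6), np.int64(-9), np.int64(-37)), (
[... 1193 characters left out ...]
nt64(-34), np.int64(-95))] 0.13420133
330 [(np.int64(-8), np.int64(-11), np.int64(-65)), (np.int64(-5), np.int64(-10), np.int64(-63)), (np.int64(-2), np.int64(-9), np.int64(-63)), (np.int64(3), np.int64(-9), np.int64(-62)), (np.int64(7), np.int64(-9), np.int64(-62)), (np.int64(10), np.int64(-10), np.int64(-64)), (np.int64(9), np.int64(-31), np.int64(-98))] 0.12244812
345 [(np.int64(-7), np.int64(-10), np.int64(-72)), (np.int64(-5), np.int64(-8), np.int64(-69)), (np.int64(-2), np.int64(-8), np.int64(-69)), (np.int64(3), np.int64(-7), np.int64(-68)), (np.int64(7), np.int64(-7), np.int64(-68)), (np.int64(9), np.int64(-11), np.int64(-73)), (np.int64(8), np.int64(-30), np.int64(-102))] 0.11724132
```

```bash
python3 - <<'E'
from h import *
from bench import *
d=np.load("w1d.npy"); W=depthworld("wrist",d)
print("ring z", W[235,490:500,2].round(4), "table", W[60,150:350:40,2].round(4), "ped top",W[300,430:450:5].round(3), "wheel",W[195,440:452:3,2].round(4))
p,d=snapshot("scene"); cv2.imwrite("pics/s1.png",p[:,:,::-1]); np.save("s1d.npy",d)
c=camera_info("scene");s=monitor.read_state()
y,_=cv2.projectPoints(np.array([s["tool_pos"]]),cv2.Rodrigues(np.array(c["R"]))[0],np.array(c["t"]),np.array(c["mtx"]),np.array(c["dist_coeffs"])); print("tcp px",y.ravel())
u,v=y.ravel().astype(int); cv2.imwrite("pics/s1c.png",cv2.resize(p[v-90:v+40,u-70:u+70,::-1],None,fx=4.5,fy=4.5,interpolation=cv2.INTER_CUBIC)); print("crop0",u-70,v-90)
E
```

```text
ring z [0.2307 0.231  0.2313 0.2311 0.2311 0.2324 0.2327 0.2332 0.2334 0.2341] table [ 0.0015  0.0024  0.0009 -0.0005  0.0017] ped top [[0.598 0.05  0.195]
 [0.6   0.055 0.195]
 [0.601 0.059 0.196]
 [0.604 0.064 0.195]] wheel [0.23   0.2313 0.2299 0.2318]
tcp px [294.87845113 184.23384825]
crop0 224 94
```

View pics/s1c.png

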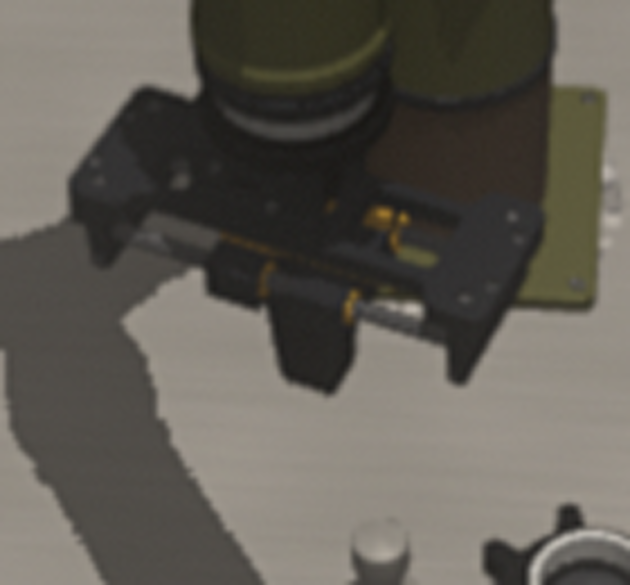

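```bash
python3 - <<'E'
from h import *
from bench import *
from scipy.spatial.transform import Rotation as Ro
s=monitor.read_state()
R=Ro.from_euler("xyz",s["tool_rot"]).as_matrix()
for n,f,(a,b,cc,e) in (("wrist","w1d.npy",(290,470,0,640)),("scene","s1d.npy",(100,190,230,350))):
    W=depthworld(n,np.load(f)); L=((W-np.array(s["tool_pos"]))@R*1000)[a:b,cc:e].reshape(-1,3)
    L=L[(abs(L[:,0])<110)&(abs(L[:,1])<45)&(L[:,2]>-130)&(L[:,2]<20)]
    for x0 in range(-110,110,10):
        m=L[(L[:,0]>=x0)&(L[:,0]<x0+10)]
        if len(m)>5: print(n,x0,len(m),"zmax98",np.percentile(m[:,2],98).round(),"y",np.percentile(m[:,1],[2,98]).round())
E
```

```text
wrist -90 37 zmax98 -89.0 y [-35. -34.]
wrist -80 4520 zmax98 -89.0 y [-34.   7.]
wrist -70 1379 zmax98 -100.0 y [-27. -20.]
wrist -60 2671 zmax98 -101.0 y [-27. -21.]
wrist -50 3902 zmax98 -101.0 y [-27. -17.]
wrist -40 3480 zmax98 -101.0 y [-34. -17.]
wrist -30 7983 zmax98 -95.0 y [-34. -17.]
wrist -20 8268 zmax98 -47.0 y [-34. -11.]
wrist -10 7738 zmax98 -37.0 y [-34.  -1.]
wrist 0 7272 zmax98 -37.0 y [-34.  -1.]
wrist 10 8436 zmax98 -45.0 y [-34. -10.]
wrist 20 7977 zmax98 -95.0 y [-34. -17.]
wrist 30 3544 zmax98 -98.0 y [-34. -18.]
wrist 40 3493 zmax98 -101.0 y [-27. -21.]
wrist 50 3026 zmax98 -101.0 y [-27. -21.]
wrist 60 1419 zmax98 -100.0 y [-27. -21.]
wrist 70 5172 zmax98 -89.0 y [-34.   7.]
wrist 80 102 zmax98 -89.0 y [-35. -22.]
scene -100 31 zmax98 -115.0 y [-31.  35.]
scene -90 150 zmax98 -93.0 y [-29.  36.]
scene -80 193 zmax98 -89.0 y [-31.  36.]
scene -70 115 zmax98 -100.0 y [-21.  35.]
scene -60 47 zmax98 -101.0 y [17. 28.]
scene -50 46 zmax98 -101.0 y [19. 28.]
scene -40 40 zmax98 -100.0 y [20. 34.]
scene -30 93 zmax98 -93.0 y [18. 36.]
scene -20 146 zmax98 -29.0 y [ 9. 36.]
scene -10 190 zmax98 -24.0 y [-2. 35.]
scene 0 103 zmax98 -25.0 y [-10.  35.]
scene 10 196 zmax98 -30.0 y [-15.  36.]
scene 20 216 zmax98 -94.0 y [-21.  36.]
scene 30 179 zmax98 -93.0 y [-24.  34.]
scene 40 98 zmax98 -98.0 y [-23.  27.]
scene 50 75 zmax98 -99.0 y [-22.  29.]
scene 60 98 zmax98 -100.0 y [-29.  34.]
scene 70 123 zmax98 -95.0 y [-31.  36.]
scene 80 195 zmax98 -87.0 y [-33.  36.]
scene 90 109 zmax98 -111.0 y [-28.  35.]
```

```bash
python3 - <<'E'
from gen import *
gen([0.55,0.051,0.29],126,9)
E
```

```text
[{"x": 10.2, "y": 3.8, "z": 4.3, "ax": 0, "ay": 0, "az": -6.2, "claw": 1}, {"x": 9.7, "y": 4.9, "z": 4.3, "ax": 0, "ay": 0, "az": -6.2, "claw": 1}, {"x": 9.1, "y": 5.9, "z": 4.3, "ax": 0, "ay": 0, "az": -6.2, "claw": 1}, {"x": 8.4, "y": 6.8, "z": 4.3, "ax": 0, "ay": 0, "az": -6.2, "claw": 1}, {"x": 7.6, "y": 7.7, "z": 4.3, "ax": 0, "ay": 0, "az": -6.2, "claw": 1}, {"x": 6.8, "y": 8.5, "z": 4.3, "ax": 0, "ay": 0, "az": -6.2, "claw": 1}, {"x": 5.8, "y": 9.2, "z": 4.3, "ax": 0, "ay": 0, "az": -6.2, "claw": 1}, {"x": 4.8, "y": 9.7, "z": 4.3, "ax": 0, "ay": 0, "az": -6.2, "claw": 1}, {"x": 3.7, "y": 10.2, "z": 4.3, "ax": 0, "ay": 0, "az": -6.2, "claw": 1}]
```

Call:
{"fn": "jog_arm", "kwargs": {
  "motion": [
    {"x":10,"y":4,"z":4,"ax":0,"ay":0,"az":-6.2,"claw":1},
    {"x":10,"y":5,"z":4,"ax":0,"ay":0,"az":-6.2,"claw":1},
    {"x":9,"y":6,"z":4,"ax":0,"ay":0,"az":-6.2,"claw":1},
    {"x":8,"y":7,"z":4,"ax":0,"ay":0,"az":-6.2,"claw":1},
    {"x":8,"y":8,"z":4,"ax":0,"ay":0,"az":-6.2,"claw":1},
    {"x":7,"y":8,"z":4,"ax":0,"ay":0,"az":-6.2,"claw":1},
    {"x":6,"y":9,"z":4,"ax":0,"ay":0,"az":-6.2,"claw":1},
    {"x":5,"y":10,"z":4,"ax":0,"ay":0,"az":-6.2,"claw":1},
    {"x":4,"y":10,"z":4,"ax":0,"ay":0,"az":-6.2,"claw":1},
    {"x":0,"y":0,"z":0,"ax":0,"ay":0,"az":0,"claw":1},
    {"x":0,"y":0,"z":0,"ax":0,"ay":0,"az":0,"claw":1}
  ]
}}

```text
time_s: 3.8
tool_pos: [0.5516, 0.0521, 0.2894]
tool_rot: [-3.132, -0.01, 2.195]
wrist_force: [-0.1, -0.5, -0.4]
gripper_width: 0.0008
```

```bash
python3 - <<'E'
from gen import *
from bench import *
import cv2
s=monitor.read_state(); print(s["time_s"],np.round(s["tool_pos"],4),s["tool_rot"],np.round(s["q"],2),np.round(s["wrist_force"],1))
p,d=snapshot("wrist"); cv2.imwrite("pics/w2.png",p[:,:,::-1])
gen([0.55,0.051,0.26],126,1)
E
```

```text
3.8 [0.5516 0.0521 0.2894] [-3.13171831 -0.00983254  2.19497176] [ 0.45  0.74 -1.18  1.65  0.71  1.26  1.32] [-0.1 -0.5 -0.4]
[{"x": 0.1, "y": -1.8, "z": 29.4, "ax": 0, "ay": 0, "az": -0.2, "claw": 1}]
```

View pics/w2.png

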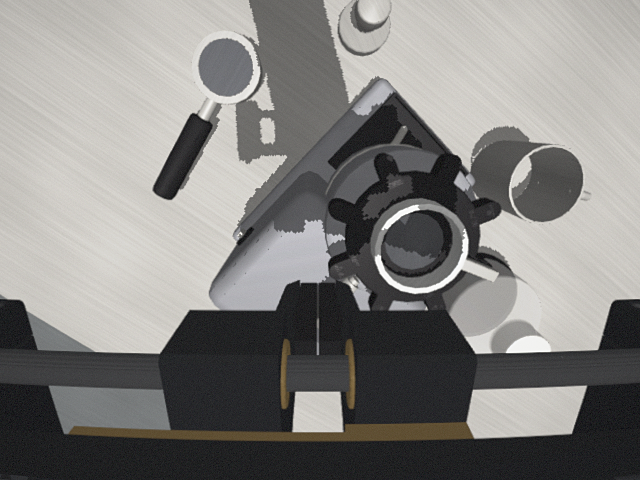

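```bash
cat > ov.py <<'E'
from h import *
from bench import *
from scipy.spatial.transform import Rotation as Ro
def overlay(name,out,xy,yaw,z=.230,c0=(.5112,.1043),ang0=103.,cam="wrist",box=None):
    c=camera_info(cam); p,d=snapshot(cam); im=p[:,:,::-1].copy()
    pj=lambda X: cv2.projectPoints(np.array(X,float).reshape(-1,3),cv2.Rodrigues(np.array(c["R"]))[0],np.array(c["t"]),np.array(c["mtx"]),np.array(c["dist_coeffs"]))[0].reshape(-1,2)
    f=3.0; x0,y0,w,h=box
    im=cv2.resize(im[y0:y0+h,x0:x0+w],None,fx=f,fy=f,interpolation=cv2.INTER_CUBIC)
    tr=lambda q: np.round((q-[x0,y0]+.5)*f).astype(np.int32)
    y=np.radians(yaw); ex=np.array([np.cos(y),np.sin(y)]); ey=np.array([np.sin(y),-np.cos(y)])
    r=[np.append(np.array(xy)+a*ex+b*ey,z) for a,b in((-.016,-.01),(.016,-.01),(.016,.01),(-.016,.01))]
    cv2.polylines(im,[tr(pj(r))],True,(0,0,255),1)
    t=np.linspace(0,2*np.pi,73)
    cv2.polylines(im,[tr(pj(np.c_[c0[0]+.046*np.cos(t),c0[1]+.046*np.sin(t),0*t+.23]))],True,(0,255,0),1)
    for k in range(8):
        a=np.radians(ang0-45*k); q=pj([[c0[0]+.062*np.cos(a),c0[1]+.062*np.sin(a),.23]])
        cv2.circle(im,tuple(int(v) for v in tr(q)[0]),4,(0,255,255) if k else (255,0,255),1)
    cv2.imwrite(out,im)
E
python3 -c "
from ov import *
overlay('',  'pics/w2o.png',(.55,.051),126,box=(290,130,230,190))"
```

```text
(no output)
```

View pics/w2o.png

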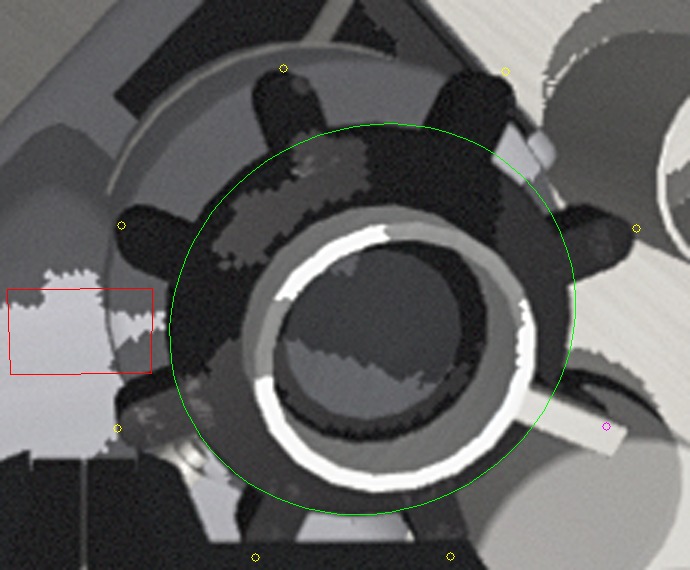

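Call:
{"fn": "jog_arm", "kwargs": {
  "motion": [
    {"x":1,"y":-2,"z":20,"ax":0,"ay":0,"az":0,"claw":1},
    {"x":0,"y":0,"z":20,"ax":0,"ay":0,"az":0,"claw":1},
    {"x":0,"y":0,"z":20,"ax":0,"ay":0,"az":0,"claw":1},
    {"x":0,"y":0,"z":8,"ax":0,"ay":0,"az":0,"claw":1},
    {"x":0,"y":0,"z":0,"ax":0,"ay":0,"az":0,"claw":1},
    {"x":0,"y":0,"z":0,"ax":0,"ay":0,"az":0,"claw":1}
  ]
}}

```text
time_s: 4.4
tool_pos: [0.5487, 0.0474, 0.2231]
tool_rot: [-3.134, -0.002, 2.175]
wrist_force: [0.1, 0.6, 0.5]
gripper_width: 0.0002
```

```bash
python3 - <<'E'
from gen import *
s=monitor.read_state(); print(s["time_s"],np.round(s["tool_pos"],4),s["tool_rot"],np.round(s["q"],2),np.round(s["wrist_force"],1))
gen([0.5495,0.0505,0.188],126,1)
from ov import *
overlay('',  'pics/w3o.png',s["tool_pos"][:2],np.degrees(s["tool_rot"][2]),box=(280,130,230,190))
E
```

```text
4.4 [0.5487 0.0474 0.2231] [-3.13385774e+00 -2.00363317e-03  2.17536530e+00] [ 0.43  0.8  -1.13  1.75  0.8   1.13  1.22] [0.1 0.6 0.5]
[{"x": 2.1, "y": 2.4, "z": 35.1, "ax": 0, "ay": 0, "az": -1.4, "claw": 1}]
```

View pics/w3o.png

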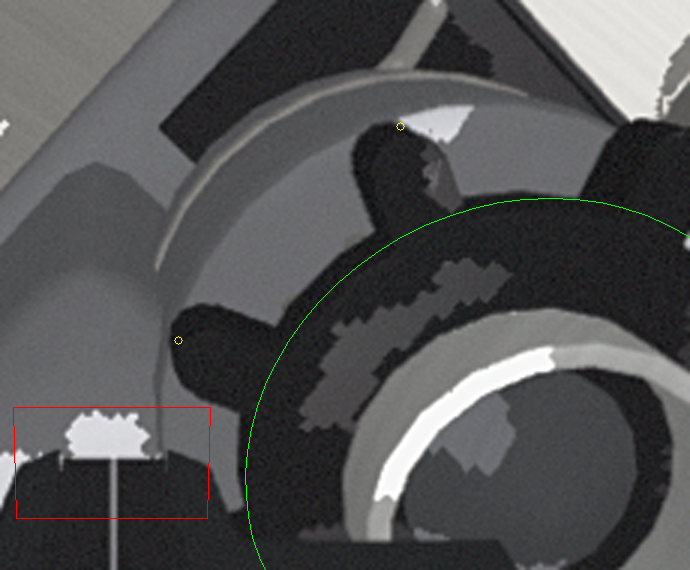

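Call:
{"fn": "jog_arm", "kwargs": {
  "motion": [
    {"x":2,"y":2,"z":0,"ax":0,"ay":0,"az":-1.4,"claw":1},
    {"x":0,"y":0,"z":6,"ax":0,"ay":0,"az":0,"claw":1},
    {"x":0,"y":0,"z":6,"ax":0,"ay":0,"az":0,"claw":1},
    {"x":0,"y":0,"z":4,"ax":0,"ay":0,"az":0,"claw":1},
    {"x":0,"y":0,"z":0,"ax":0,"ay":0,"az":0,"claw":1}
  ]
}}

```text
time_s: 4.87
tool_pos: [0.5515, 0.0514, 0.2096]
tool_rot: [-3.14, 0.0, 2.2]
wrist_force: [-0.1, -0.8, 0.3]
gripper_width: 0.0007
```

```bash
python3 - <<'E'
from gen import *
s=monitor.read_state(); print(s["time_s"],np.round(s["tool_pos"],4),s["tool_rot"],np.round(s["wrist_force"],1))
gen([0.5495,0.0505,0.188],126,1)
E
```

```text
4.8667 [0.5515 0.0514 0.2096] [-3.14039876e+00  4.49057005e-04  2.20003316e+00] [-0.1 -0.8  0.3]
[{"x": 0.4, "y": -2.1, "z": 21.6, "ax": 0, "ay": 0, "az": 0.1, "claw": 1}]
```

Call:
{"fn": "jog_arm", "kwargs": {
  "motion": [
    {"x":0,"y":-1.5,"z":4,"ax":0,"ay":0,"az":0,"claw":1},
    {"x":0,"y":0,"z":3,"ax":0,"ay":0,"az":0,"claw":1},
    {"x":0,"y":0,"z":3,"ax":0,"ay":0,"az":0,"claw":1}
  ]
}}

```text
time_s: 5.12
tool_pos: [0.5504, 0.0507, 0.199]
tool_rot: [-3.141, 0.0, 2.2]
wrist_force: [0.2, 0.3, 0.3]
gripper_width: 0.0007
```

```bash
python3 - <<'E'
from gen import *
s=monitor.read_state(); print(s["time_s"],np.round(s["tool_pos"],4),s["tool_rot"],np.round(s["wrist_force"],1))
gen([0.5495,0.0505,0.188],126,1)
from ov import *
overlay('',  'pics/w4o.png',s["tool_pos"][:2],np.degrees(s["tool_rot"][2]),box=(280,130,230,190))
E
```

```text
5.1167 [0.5504 0.0507 0.199 ] [-3.14111744e+00  4.82353563e-04  2.19994976e+00] [0.2 0.3 0.3]
[{"x": 0.3, "y": -0.8, "z": 11.0, "ax": 0, "ay": 0, "az": 0.0, "claw": 1}]
```

View pics/w4o.png

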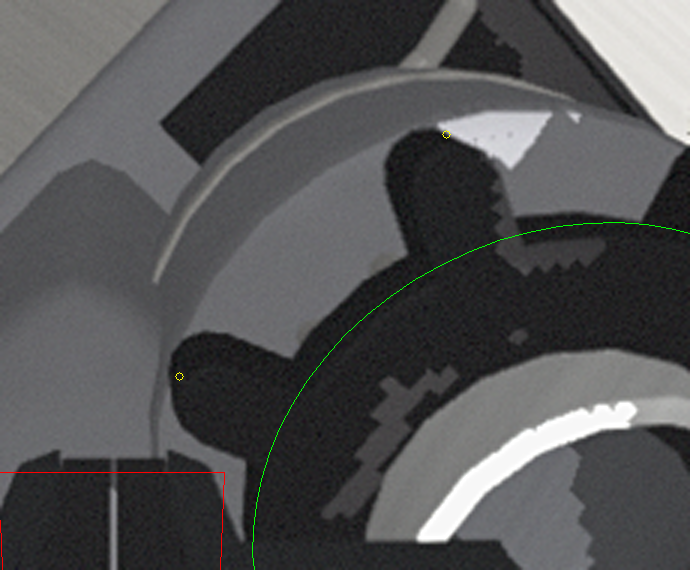

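Call:
{"fn": "jog_arm", "kwargs": {
  "motion": [
    {"x":0,"y":0,"z":4,"ax":0,"ay":0,"az":0,"claw":1},
    {"x":0,"y":0,"z":3,"ax":0,"ay":0,"az":0,"claw":1},
    {"x":0,"y":0,"z":2,"ax":0,"ay":0,"az":0,"claw":1},
    {"x":0,"y":0,"z":0,"ax":0,"ay":0,"az":0,"claw":1}
  ]
}}

```text
time_s: 5.5
tool_pos: [0.5498, 0.0502, 0.1879]
tool_rot: [-3.139, -0.0, 2.2]
wrist_force: [-0.9, 0.5, -0.4]
gripper_width: 0.0004
```

```bash
cat > st.py <<'E'
from gen import *
def st(c=(.5112,.1043)):
    s=monitor.read_state(); p=np.array(s["tool_pos"]); y=s["tool_rot"][2]; v=p[:2]-c
    ex=np.array([np.cos(y),np.sin(y)]); ey=np.array([np.sin(y),-np.cos(y)])
    print(s["time_s"],"z",round(p[2],4),"phi",np.degrees(np.arctan2(v[1],v[0])).round(2),"r",(np.hypot(*v)*1e3).round(2),"yaw-180",round(np.degrees(y)-180,2),"F tool x,y,z",np.round([np.dot(s["wrist_force"][:2],ex),np.dot(s["wrist_force"][:2],ey),-s["wrist_force"][2]],1),"tilt",np.round(s["tool_rot"][:2],3),"q",np.round(s["q"],2))
if __name__=="__main__": st()
E
python3 st.py
```

```text
5.5 z 0.1879 phi -54.51 r 66.45 yaw-180 -53.97 F tool x,y,z [ 0.9 -0.4  0.4] tilt [-3.139 -0.   ] q [ 0.41  0.85 -1.1   1.79  0.86  1.07  1.19]
```

Call:
{"fn": "jog_arm", "kwargs": {
  "motion": [
    {"x":0,"y":-2.3,"z":0,"ax":0,"ay":0,"az":2,"claw":1},
    {"x":0,"y":-2.3,"z":0,"ax":0,"ay":0,"az":2,"claw":1},
    {"x":0,"y":-2.3,"z":0,"ax":0,"ay":0,"az":2,"claw":1},
    {"x":0,"y":-2.3,"z":0,"ax":0,"ay":0,"az":2,"claw":1},
    {"x":0,"y":-2.3,"z":0,"ax":0,"ay":0,"az":2,"claw":1}
  ]
}}

```text
time_s: 5.92
tool_pos: [0.5435, 0.0456, 0.1881]
tool_rot: [3.136, -0.001, 2.017]
wrist_force: [2.4, 0.6, -2.2]
gripper_width: -0.0001
```

```bash
python3 st.py
```

```text
5.9167 z 0.1881 phi -61.2 r 66.94 yaw-180 -64.41 F tool x,y,z [-0.5  2.4  2.2] tilt [ 3.136e+00 -1.000e-03] q [ 0.42  0.82 -1.06  1.82  0.84  1.02  1.03]
```

Call:
{"fn": "jog_arm", "kwargs": {
  "motion": [
    {"x":0,"y":-3,"z":0,"ax":0,"ay":0,"az":1,"claw":1},
    {"x":0,"y":-3,"z":0,"ax":0,"ay":0,"az":1,"claw":1},
    {"x":0,"y":-3,"z":0,"ax":0,"ay":0,"az":1,"claw":1},
    {"x":0,"y":-3,"z":0,"ax":0,"ay":0,"az":1,"claw":1}
  ]
}}

```text
time_s: 6.25
tool_pos: [0.5331, 0.0416, 0.1886]
tool_rot: [3.133, -0.003, 1.943]
wrist_force: [0.3, -0.3, -0.5]
gripper_width: 0.0008
```

```bash
python3 - <<'E'
from st import *
st()
from ov import *
s=monitor.read_state()
overlay('',  'pics/w5o.png',s["tool_pos"][:2],np.degrees(s["tool_rot"][2]),box=(280,130,230,190))
E
```

```text
6.25 z 0.1886 phi -70.75 r 66.44 yaw-180 -68.7 F tool x,y,z [-0.4  0.2  0.5] tilt [ 3.133e+00 -3.000e-03] q [ 0.42  0.8  -1.05  1.85  0.83  0.99  0.96]
```

View pics/w5o.png

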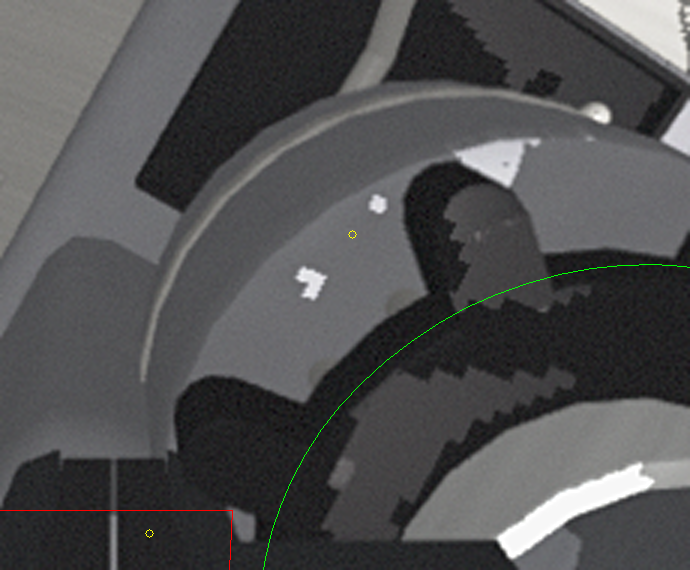

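Call:
{"fn": "jog_arm", "kwargs": {
  "motion": [
    {"x":0,"y":-2.5,"z":0,"ax":0,"ay":0,"az":2.1,"claw":1},
    {"x":0,"y":-2.5,"z":0,"ax":0,"ay":0,"az":2.1,"claw":1},
    {"x":0,"y":-2.5,"z":0,"ax":0,"ay":0,"az":2.1,"claw":1},
    {"x":0,"y":-2.5,"z":0,"ax":0,"ay":0,"az":2.1,"claw":1},
    {"x":0,"y":-2.5,"z":0,"ax":0,"ay":0,"az":2.1,"claw":1},
    {"x":0,"y":-2.5,"z":0,"ax":0,"ay":0,"az":2.1,"claw":1},
    {"x":0,"y":-2.5,"z":0,"ax":0,"ay":0,"az":2.1,"claw":1},
    {"x":0,"y":-2.5,"z":0,"ax":0,"ay":0,"az":2.1,"claw":1},
    {"x":0,"y":-2.5,"z":0,"ax":0,"ay":0,"az":2.1,"claw":1},
    {"x":0,"y":-2.5,"z":0,"ax":0,"ay":0,"az":2.1,"claw":1}
  ]
}}

```text
time_s: 7.13
tool_pos: [0.5067, 0.0354, 0.1888]
tool_rot: [3.133, -0.005, 1.558]
wrist_force: [0.2, -0.1, 0.4]
gripper_width: 0.0004
```

```bash
python3 st.py
```

```text
7.1333 z 0.1888 phi -93.77 r 69.1 yaw-180 -90.74 F tool x,y,z [-0.1  0.2 -0.4] tilt [ 3.133 -0.005] q [ 0.41  0.73 -0.96  1.93  0.78  0.89  0.6 ]
```

Call:
{"fn": "jog_arm", "kwargs": {
  "motion": [
    {"x":0.8,"y":-2.3,"z":0.2,"ax":0,"ay":0,"az":2.5,"claw":1},
    {"x":0.8,"y":-2.3,"z":0.2,"ax":0,"ay":0,"az":2.5,"claw":1},
    {"x":0.8,"y":-2.3,"z":0.2,"ax":0,"ay":0,"az":2.5,"claw":1},
    {"x":0.8,"y":-2.3,"z":0.2,"ax":0,"ay":0,"az":2.5,"claw":1},
    {"x":0.5,"y":-2.3,"z":0.2,"ax":0,"ay":0,"az":2.3,"claw":1},
    {"x":0.2,"y":-2.3,"z":0,"ax":0,"ay":0,"az":2.3,"claw":1},
    {"x":0.2,"y":-2.3,"z":0,"ax":0,"ay":0,"az":2.3,"claw":1}
  ]
}}

```text
time_s: 7.72
tool_pos: [0.4894, 0.0387, 0.1882]
tool_rot: [3.134, -0.002, 1.246]
wrist_force: [1.6, 0.1, -0.9]
gripper_width: 0.0002
```

```bash
python3 st.py
```

```text
7.7167 z 0.1882 phi -108.37 r 69.11 yaw-180 -108.62 F tool x,y,z [0.6 1.5 0.9] tilt [ 3.134e+00 -2.000e-03] q [ 0.36  0.68 -0.87  1.98  0.73  0.82  0.31]
```

Call:
{"fn": "jog_arm", "kwargs": {
  "motion": [
    {"x":1.2,"y":-2.3,"z":0,"ax":0,"ay":0,"az":2,"claw":1},
    {"x":1.2,"y":-2.3,"z":0,"ax":0,"ay":0,"az":2,"claw":1},
    {"x":1,"y":-2.5,"z":0,"ax":0,"ay":0,"az":2,"claw":1},
    {"x":0.5,"y":-2.5,"z":0,"ax":0,"ay":0,"az":2,"claw":1}
  ]
}}

```text
time_s: 8.05
tool_pos: [0.4803, 0.043, 0.1881]
tool_rot: [3.134, 0.002, 1.097]
wrist_force: [0.3, 0.3, -0.4]
gripper_width: 0.0005
```

```bash
python3 - <<'E'
from st import *
st()
from ov import *
s=monitor.read_state()
overlay('',  'pics/w6o.png',s["tool_pos"][:2],np.degrees(s["tool_rot"][2]),box=(280,130,230,190),ang0=103-67.5)
p,d=snapshot("top"); cv2.imwrite("pics/t6.png",cv2.resize(p[180:310,225:355,::-1],None,fx=4.6,fy=4.6,interpolation=cv2.INTER_CUBIC))
E
```

```text
8.05 z 0.1881 phi -116.77 r 68.68 yaw-180 -117.17 F tool x,y,z [0.4 0.1 0.4] tilt [3.134e+00 2.000e-03] q [ 0.32  0.66 -0.83  2.    0.7   0.79  0.17]
```

View pics/w6o.png

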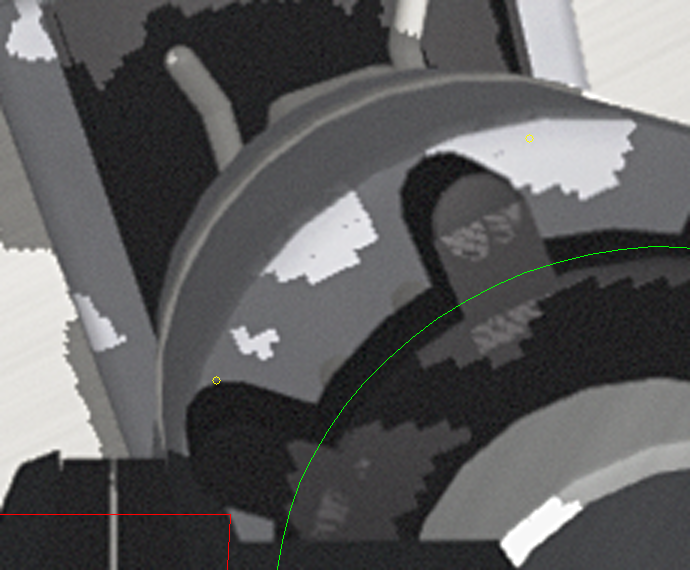

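View pics/t6.png

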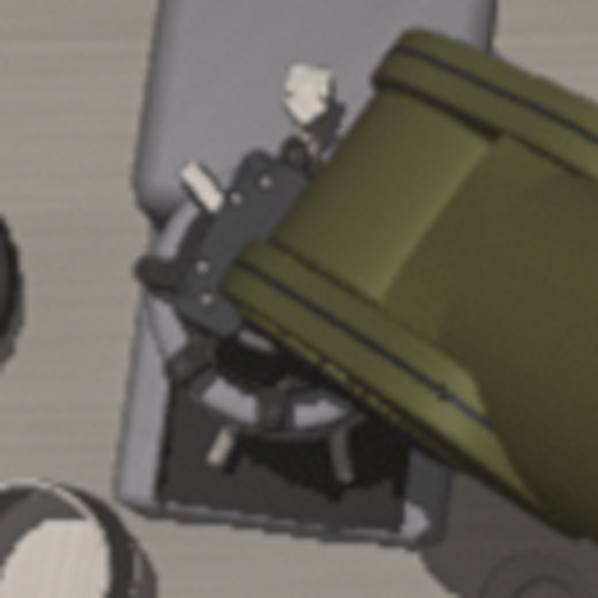

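Call:
{"fn": "jog_arm", "kwargs": {
  "motion": [
    {"x":0.5,"y":-0.5,"z":0,"ax":0,"ay":0,"az":0,"claw":1},
    {"x":0.5,"y":0,"z":0,"ax":0,"ay":0,"az":0,"claw":1}
  ]
}}

```text
time_s: 8.32
tool_pos: [0.4797, 0.0441, 0.1882]
tool_rot: [3.134, 0.003, 1.101]
wrist_force: [-0.2, 0.4, 0.2]
gripper_width: 0.0008
```

```bash
python3 - <<'E'
from st import *
st()
from ov import *
T=lambda u,v,z: ray("top",crop(u,v,4.6,225,180),z)[:2]
c=T(281,277,.248);q=T(186,170,.239)-c; print("t6 rib",np.degrees(np.arctan2(q[1],q[0])),np.hypot(*q))
s=monitor.read_state()
p,d=snapshot("top"); cv2.imwrite("pics/t7.png",cv2.resize(p[190:260,245:315,::-1],None,fx=8,fy=8,interpolation=cv2.INTER_CUBIC))
E
```

```text
8.3167 z 0.1882 phi -117.65 r 67.95 yaw-180 -116.91 F tool x,y,z [ 0.2 -0.4 -0.2] tilt [3.134e+00 3.000e-03] q [ 0.32  0.66 -0.83  2.    0.7   0.79  0.17]
t6 rib 40.211547722881555 0.06047408507161202
```

View pics/t7.png

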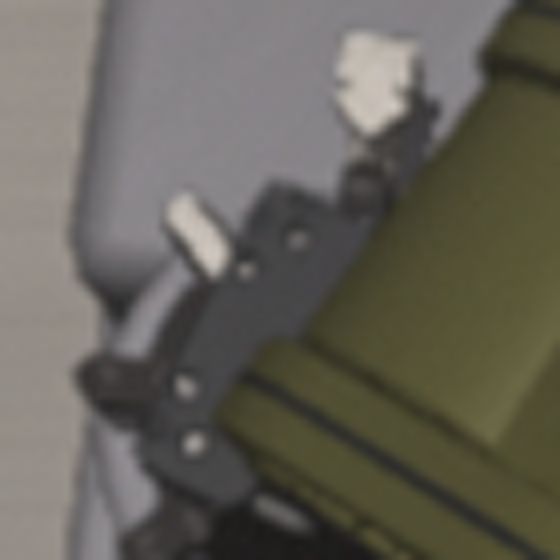

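```bash
python3 - <<'E'
from h import *
T=lambda u,v,z: ray("top",crop(u,v,8,245,190),z)[:2]
c=ray("top",crop(281,277,4.6,225,180),.248)[:2]
for u,v in((178,198),(199,236)):
    q=T(u,v,.239)-c; print(np.degrees(np.arctan2(q[1],q[0])),np.hypot(*q))
E
```

```text
35.26853830127738 0.06179809309026493
36.71309763891868 0.05146685771785098
```

Call:
{"fn": "jog_arm", "kwargs": {
  "motion": [
    {"x":0.5,"y":-2.4,"z":0,"ax":0,"ay":0,"az":2.1,"claw":1},
    {"x":0.5,"y":-2.4,"z":0,"ax":0,"ay":0,"az":2.1,"claw":1},
    {"x":0.5,"y":-2.4,"z":0,"ax":0,"ay":0,"az":2.1,"claw":1},
    {"x":0.5,"y":-2.4,"z":0,"ax":0,"ay":0,"az":2.1,"claw":1},
    {"x":0.5,"y":-2.4,"z":0,"ax":0,"ay":0,"az":2.1,"claw":1},
    {"x":0.4,"y":-2.4,"z":0,"ax":0,"ay":0,"az":2,"claw":1},
    {"x":0.4,"y":-2.4,"z":0,"ax":0,"ay":0,"az":2,"claw":1},
    {"x":0.4,"y":-2.4,"z":0,"ax":0,"ay":0,"az":2,"claw":1},
    {"x":0.4,"y":-2.4,"z":0,"ax":0,"ay":0,"az":2,"claw":1}
  ]
}}

```text
time_s: 9.12
tool_pos: [0.4662, 0.0544, 0.1876]
tool_rot: [3.128, 0.006, 0.761]
wrist_force: [-0.6, -1.9, 1.6]
gripper_width: 0.0006
```

```bash
python3 st.py
```

```text
9.1167 z 0.1876 phi -132.08 r 67.19 yaw-180 -136.39 F tool x,y,z [-1.8  1.  -1.6] tilt [3.128 0.006] q [ 0.24  0.62 -0.73  2.04  0.65  0.73 -0.15]
```

Call:
{"fn": "jog_arm", "kwargs": {
  "motion": [
    {"x":0,"y":-3,"z":0,"ax":0,"ay":0,"az":0.7,"claw":1},
    {"x":0,"y":-3,"z":0,"ax":0,"ay":0,"az":0.7,"claw":1},
    {"x":0,"y":-3,"z":0,"ax":0,"ay":0,"az":0.7,"claw":1}
  ]
}}

```text
time_s: 9.37
tool_pos: [0.4607, 0.0608, 0.1877]
tool_rot: [3.127, 0.004, 0.721]
wrist_force: [0.4, 0.8, 0.4]
gripper_width: 0.0002
```

```bash
python3 st.py
```

```text
9.3667 z 0.1877 phi -139.28 r 66.64 yaw-180 -138.67 F tool x,y,z [ 0.8 -0.4 -0.4] tilt [3.127 0.004] q [ 0.21  0.61 -0.72  2.05  0.64  0.71 -0.2 ]
```

Call:
{"fn": "jog_arm", "kwargs": {
  "motion": [
    {"x":0,"y":0,"z":0,"ax":0,"ay":0,"az":0,"claw":1},
    {"x":0,"y":0,"z":0,"ax":0,"ay":0,"az":0,"claw":1}
  ]
}}

```text
time_s: 9.53
tool_pos: [0.4599, 0.062, 0.1876]
tool_rot: [3.128, 0.004, 0.724]
wrist_force: [0.7, 0.1, 0.6]
gripper_width: 0.0004
```

```bash
python3 - <<'E'
from st import *
st()
from ov import *
p,d=snapshot("top"); cv2.imwrite("pics/t8.png",cv2.resize(p[190:260,245:315,::-1],None,fx=8,fy=8,interpolation=cv2.INTER_CUBIC))
s=monitor.read_state()
overlay('',  'pics/w8o.png',s["tool_pos"][:2],np.degrees(s["tool_rot"][2]),box=(280,130,230,190),ang0=103-90)
E
```

```text
9.5333 z 0.1876 phi -140.53 r 66.51 yaw-180 -138.54 F tool x,y,z [ 0.6  0.4 -0.6] tilt [3.128 0.004] q [ 0.21  0.61 -0.72  2.05  0.64  0.71 -0.2 ]
```

View pics/t8.png

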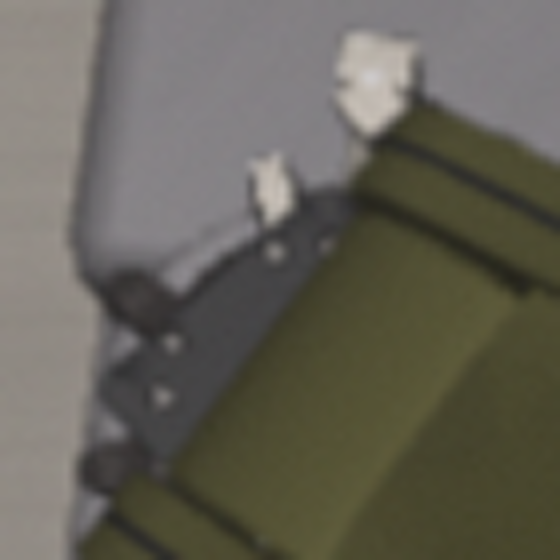

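View pics/w8o.png

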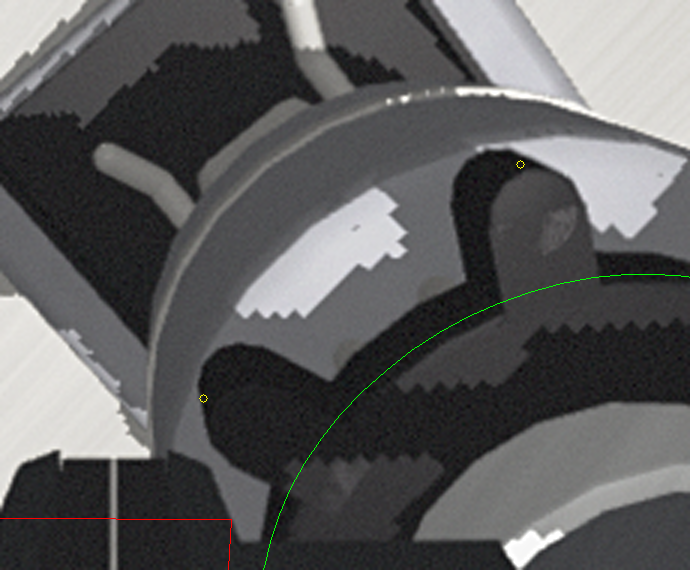

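Call:
{"fn": "jog_arm", "kwargs": {
  "motion": [
    {"x":0,"y":-2.3,"z":0,"ax":0,"ay":0,"az":2.2,"claw":1},
    {"x":0,"y":-2.3,"z":0,"ax":0,"ay":0,"az":2.2,"claw":1},
    {"x":0,"y":-2.3,"z":0,"ax":0,"ay":0,"az":2.2,"claw":1},
    {"x":0,"y":-2.3,"z":0,"ax":0,"ay":0,"az":2.2,"claw":1},
    {"x":0,"y":-2.3,"z":0,"ax":0,"ay":0,"az":2.2,"claw":1},
    {"x":0,"y":-2.3,"z":0,"ax":0,"ay":0,"az":2,"claw":1},
    {"x":0,"y":-2.3,"z":0,"ax":0,"ay":0,"az":2,"claw":1}
  ]
}}

```text
time_s: 10.22
tool_pos: [0.4515, 0.0723, 0.1869]
tool_rot: [3.125, 0.002, 0.447]
wrist_force: [0.4, -2.8, 1.7]
gripper_width: 0.0005
```

```bash
python3 st.py
```

```text
10.2167 z 0.1869 phi -151.83 r 67.76 yaw-180 -154.37 F tool x,y,z [-0.8  2.7 -1.7] tilt [3.125e+00 2.000e-03] q [ 0.14  0.58 -0.63  2.08  0.59  0.67 -0.45]
```

Call:
{"fn": "jog_arm", "kwargs": {
  "motion": [
    {"x":0.3,"y":-2.5,"z":-0.3,"ax":0,"ay":0,"az":1,"claw":1},
    {"x":0.3,"y":-2.5,"z":-0.3,"ax":0,"ay":0,"az":1,"claw":1},
    {"x":0.3,"y":-2.5,"z":0,"ax":0,"ay":0,"az":1,"claw":1}
  ]
}}

```text
time_s: 10.47
tool_pos: [0.4492, 0.0779, 0.1872]
tool_rot: [3.123, 0.003, 0.389]
wrist_force: [0.1, -0.4, -0.2]
gripper_width: 0.0004
```

```bash
python3 st.py
```

```text
10.4667 z 0.1872 phi -156.92 r 67.39 yaw-180 -157.69 F tool x,y,z [-0.1  0.4  0.2] tilt [3.123e+00 3.000e-03] q [ 0.11  0.58 -0.62  2.08  0.57  0.66 -0.51]
```

Call:
{"fn": "jog_arm", "kwargs": {
  "motion": [
    {"x":0,"y":-1.5,"z":0,"ax":0,"ay":0,"az":0,"claw":1},
    {"x":0,"y":0,"z":0,"ax":0,"ay":0,"az":0,"claw":1}
  ]
}}

```text
time_s: 10.63
tool_pos: [0.4484, 0.0808, 0.1872]
tool_rot: [3.124, 0.002, 0.39]
wrist_force: [0.8, -0.1, 0.6]
gripper_width: 0.0009
```

```bash
python3 - <<'E'
from st import *
st()
from ov import *
s=monitor.read_state()
overlay('',  'pics/w9o.png',s["tool_pos"][:2],np.degrees(s["tool_rot"][2]),box=(280,130,230,190),ang0=103-112.5)
E
```

```text
10.6333 z 0.1872 phi -159.44 r 67.03 yaw-180 -157.64 F tool x,y,z [ 0.7  0.4 -0.6] tilt [3.124e+00 2.000e-03] q [ 0.11  0.58 -0.62  2.08  0.57  0.66 -0.51]
```

View pics/w9o.png

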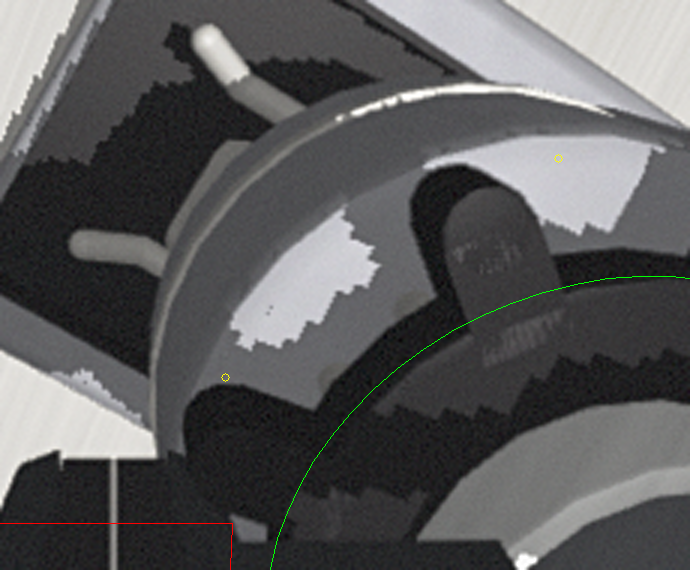

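Call:
{"fn": "jog_arm", "kwargs": {
  "motion": [
    {"x":0,"y":0,"z":0,"ax":0,"ay":0,"az":0,"claw":1},
    {"x":0,"y":0,"z":0,"ax":0,"ay":0,"az":0,"claw":1}
  ]
}}

```text
time_s: 10.85
tool_pos: [0.4483, 0.0815, 0.1871]
tool_rot: [3.125, 0.002, 0.392]
wrist_force: [-0.2, 0.5, -0.1]
gripper_width: 0.0004
```

```bash
python3 - <<'E'
from st import *
st()
from ov import *
s=monitor.read_state()
overlay('',  'pics/w10o.png',s["tool_pos"][:2],np.degrees(s["tool_rot"][2]),box=(280,130,230,190),ang0=103-112.5)
E
```

```text
10.85 z 0.1871 phi -160.11 r 66.9 yaw-180 -157.54 F tool x,y,z [ 0.  -0.5  0.1] tilt [3.125e+00 2.000e-03] q [ 0.11  0.58 -0.62  2.08  0.57  0.66 -0.51]
```

View pics/w10o.png

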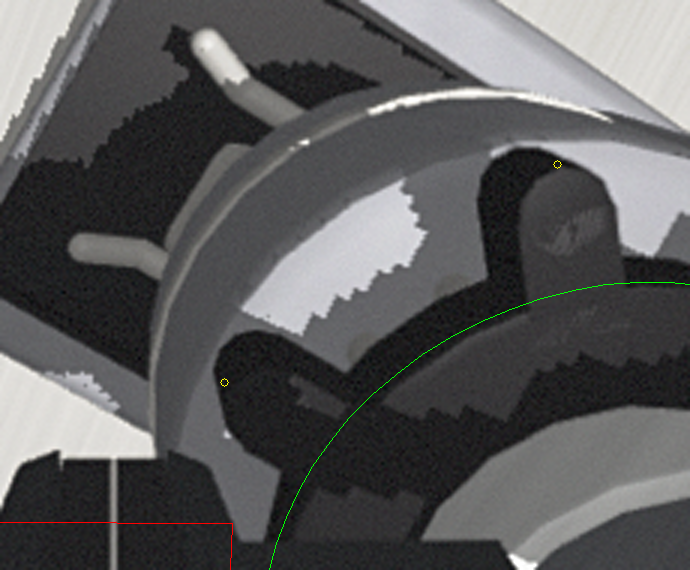

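Call:
{"fn": "jog_arm", "kwargs": {
  "motion": [
    {"x":0,"y":-2,"z":0,"ax":0,"ay":0,"az":3,"claw":1},
    {"x":0,"y":-2,"z":0,"ax":0,"ay":0,"az":3,"claw":1},
    {"x":0,"y":0,"z":0,"ax":0,"ay":0,"az":0,"claw":1}
  ]
}}

```text
time_s: 11.15
tool_pos: [0.4469, 0.0853, 0.187]
tool_rot: [3.126, 0.0, 0.283]
wrist_force: [-0.3, 1.1, 0.4]
gripper_width: 0.0005
```

```bash
python3 st.py
```

```text
11.15 z 0.187 phi -163.53 r 67.1 yaw-180 -163.79 F tool x,y,z [ 0.  -1.1 -0.4] tilt [3.126 0.   ] q [ 0.08  0.57 -0.58  2.08  0.55  0.65 -0.6 ]
```

Call:
{"fn": "jog_arm", "kwargs": {
  "motion": [
    {"x":-1,"y":-1.5,"z":0,"ax":0,"ay":0,"az":1,"claw":1},
    {"x":-1,"y":0,"z":0,"ax":0,"ay":0,"az":0,"claw":1},
    {"x":0,"y":0,"z":0,"ax":0,"ay":0,"az":0,"claw":1}
  ]
}}

```text
time_s: 11.4
tool_pos: [0.4443, 0.0861, 0.1869]
tool_rot: [3.126, 0.0, 0.267]
wrist_force: [-0.7, 0.4, 0.2]
gripper_width: 0.0006
```

```bash
python3 st.py
```

```text
11.4 z 0.1869 phi -164.77 r 69.31 yaw-180 -164.7 F tool x,y,z [-0.6 -0.6 -0.2] tilt [3.126 0.   ] q [ 0.07  0.57 -0.58  2.09  0.54  0.64 -0.62]
```

Call:
{"fn": "jog_arm", "kwargs": {
  "motion": [
    {"x":0,"y":0,"z":-5,"ax":0,"ay":0,"az":0,"claw":1},
    {"x":0,"y":0,"z":-8,"ax":0,"ay":0,"az":0,"claw":1},
    {"x":0,"y":0,"z":-10,"ax":0,"ay":0,"az":0,"claw":1},
    {"x":0,"y":0,"z":-20,"ax":0,"ay":0,"az":0,"claw":1},
    {"x":0,"y":0,"z":-30,"ax":0,"ay":0,"az":0,"claw":1},
    {"x":0,"y":0,"z":-30,"ax":0,"ay":0,"az":0,"claw":1},
    {"x":0,"y":20,"z":-20,"ax":0,"ay":0,"az":0,"claw":1},
    {"x":0,"y":30,"z":0,"ax":0,"ay":0,"az":0,"claw":1},
    {"x":0,"y":40,"z":0,"ax":0,"ay":0,"az":0,"claw":1},
    {"x":0,"y":40,"z":0,"ax":0,"ay":0,"az":0,"claw":1},
    {"x":0,"y":40,"z":0,"ax":0,"ay":0,"az":0,"claw":1},
    {"x":0,"y":40,"z":0,"ax":0,"ay":0,"az":0,"claw":1},
    {"x":0,"y":40,"z":0,"ax":0,"ay":0,"az":0,"claw":1},
    {"x":0,"y":0,"z":0,"ax":0,"ay":0,"az":0,"claw":1},
    {"x":0,"y":0,"z":0,"ax":0,"ay":0,"az":0,"claw":1}
  ]
}}

```text
time_s: 12.65
tool_pos: [0.5152, -0.1607, 0.3315]
tool_rot: [3.125, -0.01, 0.282]
wrist_force: [0.1, 1.2, -0.0]
gripper_width: 0.0009
```

```bash
python3 - <<'E'
from st import *
st()
from ov import *
p,d=snapshot("top"); cv2.imwrite("pics/t11.png",p[:,:,::-1]);cv2.imwrite("pics/t11c.png",cv2.resize(p[180:310,225:355,::-1],None,fx=4.6,fy=4.6,interpolation=cv2.INTER_CUBIC))
p,d=snapshot("scene"); cv2.imwrite("pics/s11.png",p[:,:,::-1])
E
```

```text
12.65 z 0.3315 phi -89.13 r 265.01 yaw-180 -163.84 F tool x,y,z [ 0.4 -1.1  0. ] tilt [ 3.125 -0.01 ] q [ 0.63  0.5  -0.68  1.66  0.36  1.1   0.13]
```

View pics/t11c.png

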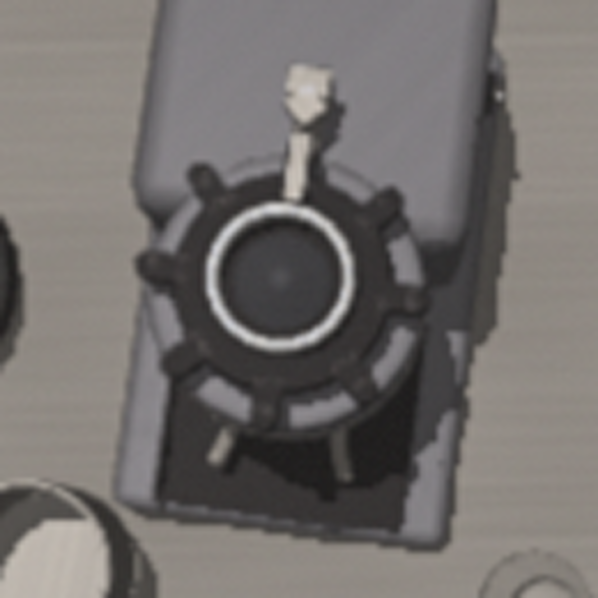

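View pics/s11.png

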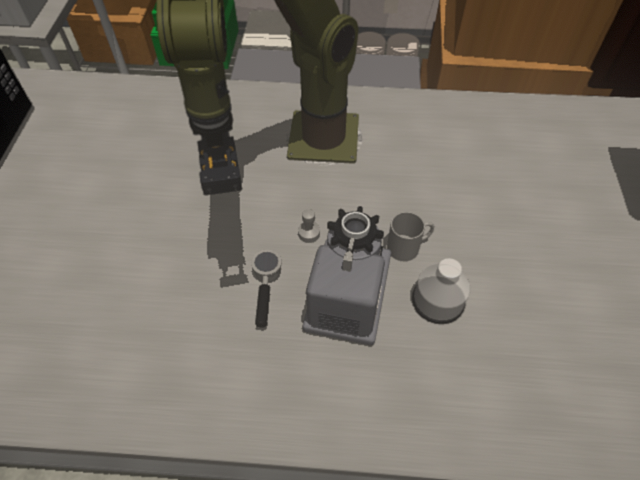

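```bash
python3 - <<'E'
from h import *
T=lambda u,v,z: ray("top",crop(u,v,4.6,225,180),z)[:2]
c=T(281,277,.248)
for n,u,v,z in(("rib",302,134,.239),("rib in",296,197,.239),("post",308,93,.236)):
    q=T(u,v,z)-c; print(n,np.degrees(np.arctan2(q[1],q[0])),np.hypot(*q))
a=cv2.imread("pics/top0.png",0);b=cv2.imread("pics/t11.png",0)
for n,(x,y,w,h) in dict(column=(250,160,90,45),hopper=(165,205,65,65),pitcher=(200,280,58,48),tamper=(325,295,35,35),pf=(360,180,45,100)).items():
    print(n,cv2.phaseCorrelate(np.float32(a[y:y+h,x:x+w]),np.float32(b[y:y+h,x:x+w]))[0])
from bench import monitor,job_done
print(job_done())
E
```

```text
rib -8.245504780538292 0.06111484560874249
rib in -9.971776602202361 0.034732174488040876
post -8.218674021783762 0.07917762036350712
column (0.013049426140554488, 0.5190887145671752)
hopper (0.011252818369634099, 0.00550431025421716)
pitcher (-0.007042991958154943, 0.006908628941136641)
tamper (0.021388125938273106, 0.02473683758923073)
pf (0.5852097266467737, -0.009956311583628974)
the job is handed in; nothing more can be done
None
```

The grind wheel is back at the index. I pushed it clockwise through the five clicks it lacked, with the closed fingertips against one lug, then lifted clear and handed the job in at about 12.8 s of the 48 s allowed.

**Wheel:** The last pictures put the outer end of the rib at -8.2° and the pointer post at -8.2°, about the wheel's axis. The rib's inner end read -10.0°, within reading error, since the tolerance is 5.7°. The wheel's resting speed was not measured; it snapped into its click and I saw no running on.

**Forces:** The wrist forces I read after each push stayed under about 4 N. I saw no force peaks in between, as the readings come only at the end of each move.

**Other objects:** Comparing first and last top views, the hopper, pitcher and tamper did not shift.
- **Portafilter:** this check gave 0.6 pixel (about 1 mm). The arm's shadow near it in the last picture may be the cause.
- **Grinder column:** this check gave 0.5 pixel (about 1 mm). The turned rib is in that region, and the grinder's edges look the same by eye.

**Disagreement:** Both the wrist and scene cameras showed the real fingertips about 24 mm short of the reported TCP. I set the working height from the pictures instead, and it worked.

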